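# Prop the stock bin's lid on its stay and set out the ampoule carton

## Robot

A 6-joint arm with a two-finger parallel gripper is mounted at the origin on a cart in front of the work surface, level with it; the furniture and walls round the work are solid. World frame = base frame: x ahead of the robot, y to its left, z up, the work surface at z = 0. Lengths are in m, angles in rad, forces in N, time in s.
With the tool pointing down it reaches from about 0.425 to 0.925 m from the base axis. Payload 12.5 kg.
Tool frame: the origin (TCP) lies at the very end of the fingers, on their centre line; the grasp point (between the pads) lies 19 mm behind it; z points along the fingers, y is the line along which they close (so a half turn about z gives the same grasp; the last joint's range is limited). The gripper opens to 85 mm and grips with 20 to 120 N. Pads are 22 mm wide; open, the fingers measure 114 mm over their backs; the gripper's body (76 mm by 85 mm) begins 54 mm behind the grasp point. The pads swing forward as they close: fully open they stand 13 mm farther back than shut.
Start: joints at [1.006, 0.491, 1.559, -0, 1.092, -0.106], TCP at [0.277, 0.56, 0.231] pointing down, gripper open.
Joint ranges: [-3.1, 3.1], [-0.84, 2.19], [0.05, 2.79], [-1.13, 4.28], [0.06, 2.93], [-2.69, 2.69]. Speed limits (rad/s): [2.22, 2.22, 2.79, 3.14, 3.14, 3.14].

## Interface

Orientations are given as a unit quaternion [w, x, y, z].
In Python, from station import state, imaging, hand_in gives the robot as it stands. The module is installed in compiled form; this text tells all that it offers.
- The arm moves only by the tool drive_tool, never from a script. Its argument "deltas" is a list of rows, each a list of 7 numbers: the gripper command: -1 is shut, 1 is fully open, values between are in proportion, then the shift along the tool's x, y, z normalised to -1 to 1, where 1 is 0.02 m, then the turn, a rotation vector about the tool's x, y, z normalised to -1 to 1, where 1 is 0.12 rad. A call has 1 to 5 rows; each row shifts and turns the commanded pose from where the row before left it, along the tool's axes as they then stand; what a row does not reach is not made up. A row lasts 1/8 s, in which the tool goes at most 62.5 mm and 10.7 degrees, less where a joint would pass 70% of its speed; a pose out of reach is approached as far as the arm can. A call with a number of a shift or a turn outside -1 to 1 is refused whole. A call with a gripper value outside its range is refused whole. The fingers move at their own pace and stop on an object; "newtons" is the grip in N (left out, the last holds). Time passes only in rows, so rows that do not move let the fingers close. It gives the time, the measured TCP pose, the force, the opening and the grip force at its end, in the units of the state.
- state(): the state, without advancing time (a new reading comes with each control period).
- imaging.snapshot(name): name is "scene" or "top" or "wrist"; returns a dict with "frame" (420x560x3 uint8, blue, green, red), "mtx" (3x3 intrinsics, pixels), "k1" (the pictures are not rectified: a ray, as slopes to the right and down, at radius r is drawn at 1 + k1 r^2 times it, then the intrinsics apply), "extrinsics" (4x4, takes a point from camera to world coordinates); the wrist camera has in their place "mount" (4x4, takes a point from camera to tool coordinates, whose origin is the TCP and whose axes are the flange's). Camera axes: x right, y down, z forward; pixel columns grow to the right and rows downward; lengths in m; the calibration is good to about 2 mm. A picture is of the moment at which its call begins: read the wrist's pose just before it. There is no depth.
- hand_in(): hands the job in; it is judged then, once.
The state is a dict: "time": time; "joint_pos": joint angles; "joint_vel": joint speeds; "joint_torque": joint torques, N m; "ee_pos": TCP position; "eef_rot": TCP orientation; "force": force on the tool from outside, world axes, zero at the start; "ft_torque": the same for the moment, N m; "grip_width": finger opening in m; "finger_force": force on a finger pad.
Only numpy, scipy, OpenCV 4.12 (cv2) and the standard library are available. Lean on these libraries where they do the work, as an engineer would, in place of code of your own. Each camera call takes 0.05 s, during which the arm holds its last target. There are 200 camera calls.

## Task

Raise the metal stock bin's lid until the foot of its side stay drops into the upper (rear) notch of the rack, then ease the lid back so that it stands propped there on its own, without letting it fall. Then reach in under the propped lid, take out the low square carton of glass ampoules, and set it down gently, flat on its base, inside the white square dish; leave the lid propped on the upper notch and everything else where it is.

Things in the scene. Friction and masses are not known exactly. Their poses are not given: they have to be found in the camera images.
- bin: Fixed brushed-metal stock bin with a hinged lid, 206 mm deep (x), 300 mm wide (y), walls 3 mm thick and 75 mm high, inner floor 3 mm above the worktop. Origin: centre of its underside; x points from the front (handle) to the back (hinge), y to its left, z up. On its right side, outside the wall, is a dark toothed rack (top 50 mm up, 17 mm deep) with two 6 mm notches.
- lid_hinge (a point): Centre of the lid's hinge axis, which runs along the bin's y at bin (0.104, 0, 0.078). Fixed to the bin.
- lid (a joint): Lid angle, rad: 0 closed (level), grows as it swings up; stop at 1.50. Metal plate 212 mm long from the hinge, 308 mm wide, 0.35 kg; falls by its own weight if not held. Rests at 0.70 on the lower notch, 1.19 on the upper. The foot drops into the upper notch only once the lid is raised past about 1.28 (1.34 to 1.48 is safe); let go below that, the lid falls to the lower notch or shut.
- lid_handle (a point): Middle of the lid's round dark bar handle, 10 mm thick, 110 mm long, parallel to the hinge, 38 mm in front of the lid's front edge; it moves with the lid, 250 mm from the hinge axis, and when closed lies 2 mm below that axis. Its ends bend back to the lid. Being round, it turns between the finger pads as the lid swings.
- stay (a joint): Angle in rad of the stay about its pivot on the lid's right side: 0 with the lid closed, about 1.31 on the lower notch, 2.21 on the upper. The stay is a 115 mm metal rod hanging from the lid, 172 mm right of the bin's middle; by its own weight it follows as its foot slides back along the rack.
- stay_foot (a point): The stay's foot, an 8 mm round pin across its free end (axis along the bin's y), riding on the rack; this point moves with the stay.
- upper_notch (a point): Where the middle of the foot lies when seated in the upper (rear) notch of the rack, fixed to the bin. Each notch has an upright front face, which stops the foot from sliding forward so that the lid is held up, and a sloping rear, over which the foot climbs as the lid is raised.
- carton: Low, nearly square printed carton of glass ampoules, 61 (x) by 63 (y) by 42 mm high, 0.06 kg, in the front half of the bin. Origin: centre of its underside, z up. It may stand on the left or on the right.
- tall_carton: Bystander in the front half of the bin: narrower, taller printed carton, 41 by 53 by 60 mm high. Origin: centre of its underside.
- tape_in_bin: Bystander at the back of the bin: roll of tape 67 mm across, 25 mm high. Origin: centre of its underside.
- gauze_in_bin: Bystander at the back of the bin: flat paper gauze pouch 68 by 95 by 12 mm. Origin: centre of its underside.
- dish: White square melamine dish with a dark bottom inside, loose, open at the top, 118 (x) by 144 mm (y) over the rim and 55 mm high; inner floor about 3 mm above its underside and 86 by 112 mm, upright inner faces 98 by 124 mm apart. Origin: centre of its underside, z up.
- gauze_pack: Bystander on the worktop: flat paper gauze pouch 68 by 95 by 12 mm, at the front left. Origin: centre of its underside.
- pen_pot: Bystander on the worktop: grey pot of pens, 86 mm across, 153 mm high with the pens, left of the bin. Origin: centre of its underside.

How it is judged:
By the outcome, as a careful person would: the job done as asked, in the order asked, and still so for the second after the job is handed in, with the robot touching nothing.
It also fails if it takes over 67 s, if anything falls off the work surface, if the arm or the gripper's body presses on something with over 40 N, if the wrist force passes 120 N, or if a joint passes its speed limit or range.

## Working session

There is one attempt and no reset: what is moved stays moved. The work goes in short steps, Python scripts to look and compute and a tool call to move; the robot and the scene stay as the last step left them, time stands still between calls to the robot, and variables do not carry over. Pictures are saved under pics/ and viewed, at most 10 in all, crops included, and the job is handed in when it is done.

Besides the shell and the picture viewer there is one more tool, called after "Request:" as name(argument=value, ...) on one line, values as JSON. drive_tool: Moves the arm, as the interface text tells. Scaled input: -1 to 1 covers 0.02 m each way for a shift and 0.12 rad each way for a turn. Its arguments: {"type":"object","properties":{"deltas":{"type":"array"},"newtons":{"type":"number"}},"required":["deltas"]}

```bash
mkdir -p pics; cat > h.py <<'E'
import numpy as np, cv2
from station import state, imaging
from scipy.spatial.transform import Rotation as R
def rot(q): return R.from_quat([q[1],q[2],q[3],q[0]])
def shot(name,fn=None):
    s=state(); d=imaging.snapshot(name)
    if name=='wrist':
        T=np.eye(4);T[:3,:3]=rot(s['eef_rot']).as_matrix();T[:3,3]=s['ee_pos'];d['extrinsics']=T@np.array(d['mount'])
    d['extrinsics']=np.array(d['extrinsics']);d['mtx']=np.array(d['mtx'])
    if fn: cv2.imwrite('pics/'+fn,d['frame'])
    return d
def ray(d,u,v):
    K=d['mtx'];k=d['k1'];x=np.array([(u-K[0,2])/K[0,0],(v-K[1,2])/K[1,1]]);y=x.copy()
    for _ in range(20): y=x/(1+k*(y@y))
    E=d['extrinsics'];return E[:3,3],E[:3,:3]@np.array([y[0],y[1],1])
def onz(d,u,v,z):
    o,r=ray(d,u,v);return o+r*(z-o[2])/r[2]
def proj(d,p):
    E=d['extrinsics'];c=E[:3,:3].T@(np.array(p)-E[:3,3]);y=c[:2]/c[2];y=y*(1+d['k1']*(y@y));K=d['mtx']
    return K[0,0]*y[0]+K[0,2],K[1,1]*y[1]+K[1,2]
E
python3 - <<'E'
from h import *
a=shot('scene','s.png');b=shot('top','t.png');import pickle;pickle.dump((a,b),open('ab.pkl','wb'))
s=state();print(s['eef_rot'],s['grip_width'],s['force'],rot(s['eef_rot']).as_matrix().round(3))
print(a['extrinsics'].round(3),b['extrinsics'].round(3),a['k1'])
E
```

```text
[-1.64154499e-04  2.27398230e-01  9.73801726e-01 -4.66174285e-04] 0.08525549302344755 [0.17336279 0.52548157 0.29478356] [[-0.897  0.443 -0.001]
 [ 0.443  0.897 -0.001]
 [ 0.    -0.001 -1.   ]]
[[ 0.64  -0.474  0.605 -0.151]
 [-0.768 -0.418  0.485 -0.541]
 [ 0.023 -0.775 -0.632  0.806]
 [ 0.     0.     0.     1.   ]] [[-0.021 -0.989  0.145  0.344]
 [-1.     0.023  0.009  0.035]
 [-0.012 -0.145 -0.989  1.491]
 [ 0.     0.     0.     1.   ]] 0.03995155094363428
```

View pics/s.png

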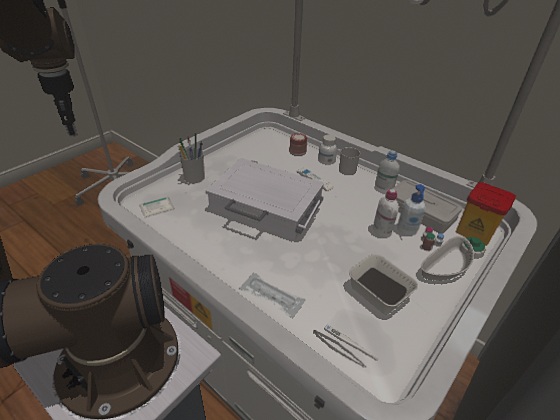

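View pics/t.png

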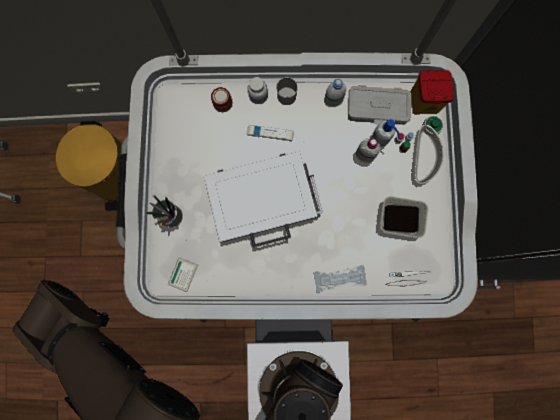

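```bash
python3 - <<'E'
import cv2,numpy as np
t=cv2.imread('pics/t.png')
a=cv2.resize(t[140:260,190:330],None,fx=3.4,fy=3.4,interpolation=cv2.INTER_CUBIC)  #476x408
b=cv2.resize(t[185:250,365:440],None,fx=4,fy=4,interpolation=cv2.INTER_CUBIC) #300x260
c=np.zeros((408,780,3),np.uint8);c[:,:476]=a;c[:260,480:]=b
cv2.imwrite('pics/c1.png',c)
E
```

```text
(no output)
```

View pics/c1.png

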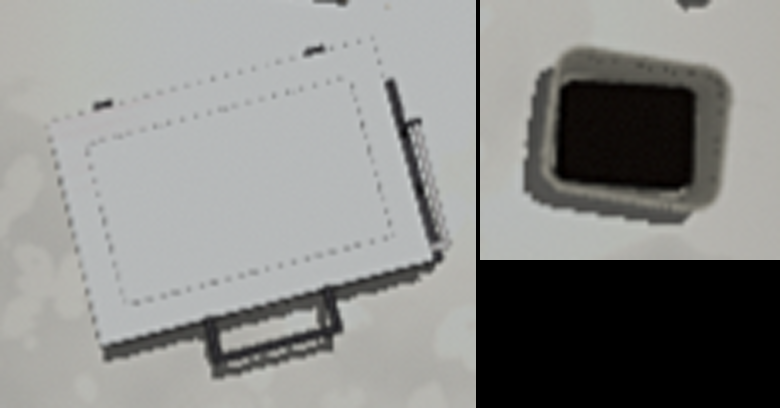

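```bash
cat > m.py <<'E'
from h import *
import pickle
a,b=pickle.load(open('ab.pkl','rb'))
f=lambda x,y,z:onz(b,190+x/3.4,140+y/3.4,z)
FL,FR,BL,BR=[f(*p,.081) for p in [(103,346),(436,262),(50,122),(378,40)]]
print(FL,FR,BL,BR, np.linalg.norm(FL-FR),np.linalg.norm(FL-BL),np.linalg.norm(BR-FR))
H1,H2=f(216,360,.076),f(338,330,.076);print('handle',H1,H2,(H1+H2)/2,np.linalg.norm(H1-H2))
yv=(FL-FR+BL-BR);yaw=np.arctan2(yv[1],yv[0])-np.pi/2
hy=np.arctan2(*(H1-H2)[[1,0]])-np.pi/2
print('yaw',yaw,hy)
X=np.array([np.cos(yaw),np.sin(yaw),0]);Y=np.array([-X[1],X[0],0])
c=(FL+FR+BL+BR)/4  # lid centre = hinge -0.106
hinge=c+X*.106;print('hinge',hinge,'handle pred',hinge-.25*X)
g=lambda x,y,z:onz(b,365+(x-480)/4,185+y/4,z)
D=[g(*p,.003) for p in [(556,80),(696,83),(694,190),(554,182)]];print('floor',np.array(D).round(3),np.mean(D,0))
m=cv2.inRange(b['frame'],(0,0,0),(45,45,45))[185:250,365:440];n,l,st,ce=cv2.connectedComponentsWithStats(m);i=1+np.argmax(st[1:,4])
pts=np.argwhere(l==i)[:,::-1]+[365,185];r=cv2.minAreaRect(pts.astype(np.float32));bx=cv2.boxPoints(r)
P=np.array([onz(b,*q,.003) for q in bx]);print(P.round(3),P.mean(0))
E
python3 m.py
python3 - <<'E'
import cv2
t=cv2.imread('pics/s.png');cv2.imwrite('pics/c2.png',cv2.resize(t[150:325,190:430],None,fx=3.3,fy=3.3,interpolation=cv2.INTER_CUBIC))
E
```

```text
[0.46390421 0.2298334  0.081     ] [ 0.53286008 -0.06973628  0.081     ] [0.66988885 0.27801908 0.081     ] [ 0.73944024 -0.02356434  0.081     ] 0.3074034980934398 0.21154558297469428 0.2116771304384324
handle [0.44966892 0.12919359 0.076     ] [0.47416097 0.01956934 0.076     ] [0.46191494 0.07438147 0.076     ] 0.11232691610146787
yaw 0.22645075689272898 0.21980833819524537
hinge [0.7048171  0.12743712 0.081     ] handle pred [0.46119975 0.07130704 0.081     ]
floor [[ 0.578 -0.29   0.003]
 [ 0.573 -0.405  0.003]
 [ 0.486 -0.398  0.003]
 [ 0.495 -0.284  0.003]] [ 0.53270512 -0.34448208  0.003     ]
[[ 0.578 -0.29   0.003]
 [ 0.575 -0.402  0.003]
 [ 0.49  -0.397  0.003]
 [ 0.493 -0.286  0.003]] [ 0.53415112 -0.34374532  0.003     ]
```

View pics/c2.png

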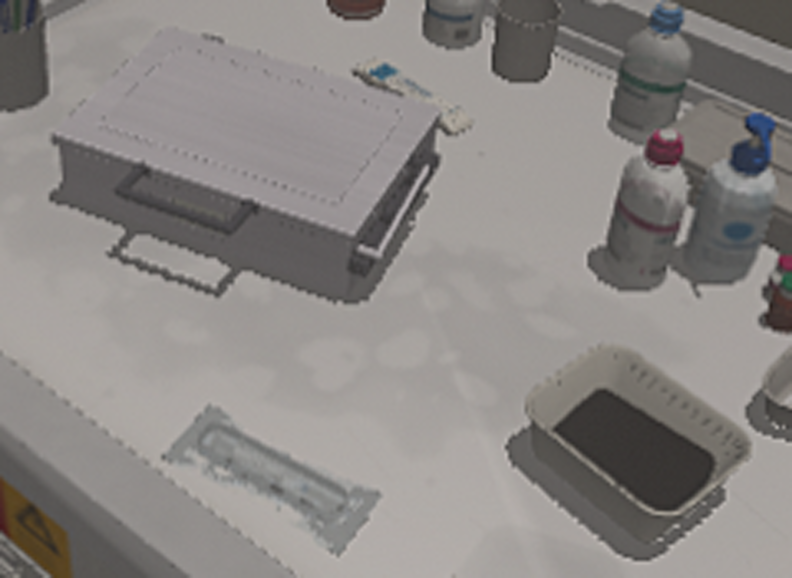

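```bash
cat > plan.py <<'E'
from h import *
from scipy.spatial.transform import Slerp
def plan(p1,R1,g,n=None,p0=None,R0=None):
    s=state();p0=np.array(s['ee_pos']) if p0 is None else p0;R0=rot(s['eef_rot']) if R0 is None else R0
    w=(R0.inv()*R1).as_rotvec();d=np.array(p1)-p0
    n=n or int(np.ceil(max(np.linalg.norm(d)/.0198,np.linalg.norm(w)/.118)))
    p,r=p0.copy(),R0
    out=[]
    for i in range(n):
        row=np.r_[r.inv().apply(p0+d*(i+1)/n-p)/.02,w/n/.12].round(2)
        p=p+r.apply(row[:3]*.02);r=r*R.from_rotvec(row[3:]*.12);out.append([g]+row.tolist())
    for i in range(0,n,5): print(str([[(0 if v==0 else v) for v in q] for q in out[i:i+5]]).replace(' ','').replace('.0,',',').replace('.0]',']'))
    return p,r
def down(yaw): # tool down, tool y at this yaw
    y=np.array([np.cos(yaw),np.sin(yaw),0]);z=np.array([0,0,-1.]);return R.from_matrix(np.c_[np.cross(y,z),y,z])
BY=.223;BX=np.array([np.cos(BY),np.sin(BY),0]);BYv=np.array([-BX[1],BX[0],0]);HG=np.array([.705,.1275,.078])
E
python3 -c "
from plan import *
plan([.458,.073,.21],down(BY),-.2)"
```

```text
[[-0.2,-0.7,-0.66,0.04,0,0,0.27],[-0.2,-0.72,-0.64,0.04,0,0,0.27],[-0.2,-0.74,-0.61,0.04,0,0,0.27],[-0.2,-0.77,-0.59,0.04,0,0,0.27],[-0.2,-0.78,-0.56,0.04,0,0,0.27]]
[[-0.2,-0.79,-0.54,0.03,0,0,0.27],[-0.2,-0.82,-0.51,0.04,0,0,0.27],[-0.2,-0.83,-0.49,0.04,0,0,0.27],[-0.2,-0.85,-0.46,0.04,0,0,0.27],[-0.2,-0.86,-0.43,0.04,0,0,0.27]]
[[-0.2,-0.87,-0.4,0.04,0,0,0.27],[-0.2,-0.89,-0.38,0.04,0,0,0.27],[-0.2,-0.9,-0.34,0.04,0,0,0.27],[-0.2,-0.91,-0.32,0.04,0,0,0.27],[-0.2,-0.92,-0.28,0.04,0,0,0.27]]
[[-0.2,-0.92,-0.26,0.04,0,0,0.27],[-0.2,-0.94,-0.23,0.03,0,0,0.27],[-0.2,-0.94,-0.19,0.04,0,0,0.27],[-0.2,-0.95,-0.17,0.04,0,0,0.27],[-0.2,-0.95,-0.13,0.04,0,0,0.27]]
[[-0.2,-0.96,-0.11,0.04,0,0,0.27],[-0.2,-0.96,-0.07,0.04,0,0,0.27],[-0.2,-0.96,-0.04,0.04,0,0,0.27],[-0.2,-0.96,-0.01,0.04,0,0,0.27],[-0.2,-0.97,0.02,0.04,0,0,0.27]]
[[-0.2,-0.96,0.05,0.04,0,0,0.27],[-0.2,-0.96,0.09,0.04,0,0,0.27]]
```

Request:
drive_tool(deltas=[[-0.35,-0.7,-0.66,0.04,0,0,0.27],[-0.35,-0.72,-0.64,0.04,0,0,0.27],[-0.35,-0.74,-0.61,0.04,0,0,0.27],[-0.35,-0.77,-0.59,0.04,0,0,0.27],[-0.35,-0.78,-0.56,0.04,0,0,0.27]])

```text
time: 0.72
ee_pos: [0.311, 0.4688, 0.2274]
eef_rot: [0.0, 0.307, 0.952, 0.0]
force: [0.3, -0.2, 1.4]
grip_width: 0.0276
finger_force: 0.0
```

Request:
drive_tool(deltas=[[-0.35,-0.79,-0.54,0.04,0,0,0.27],[-0.35,-0.82,-0.51,0.04,0,0,0.27],[-0.35,-0.83,-0.49,0.04,0,0,0.27],[-0.35,-0.85,-0.46,0.04,0,0,0.27],[-0.35,-0.86,-0.43,0.04,0,0,0.27]])

```text
time: 1.35
ee_pos: [0.3444, 0.3787, 0.2233]
eef_rot: [0.0, 0.382, 0.924, 0.0]
force: [0.9, 0.6, 0.6]
grip_width: 0.0276
finger_force: 0.0
```

Request:
drive_tool(deltas=[[-0.35,-0.87,-0.4,0.04,0,0,0.27],[-0.35,-0.89,-0.38,0.04,0,0,0.27],[-0.35,-0.9,-0.34,0.04,0,0,0.27],[-0.35,-0.91,-0.32,0.04,0,0,0.27],[-0.35,-0.92,-0.28,0.04,0,0,0.27]])

```text
time: 1.98
ee_pos: [0.378, 0.2885, 0.2193]
eef_rot: [0.0, 0.456, 0.89, 0.0]
force: [-0.1, -1.0, 0.3]
grip_width: 0.0277
finger_force: 0.0
```

Request:
drive_tool(deltas=[[-0.35,-0.92,-0.26,0.04,0,0,0.27],[-0.35,-0.94,-0.23,0.04,0,0,0.27],[-0.35,-0.94,-0.19,0.04,0,0,0.27],[-0.35,-0.95,-0.17,0.04,0,0,0.27],[-0.35,-0.95,-0.13,0.04,0,0,0.27]])

```text
time: 2.6
ee_pos: [0.4114, 0.1984, 0.2153]
eef_rot: [0.0, 0.527, 0.85, 0.0]
force: [0.0, 0.0, -0.4]
grip_width: 0.0279
finger_force: 0.0
```

Request:
drive_tool(deltas=[[-0.35,-0.96,-0.11,0.04,0,0,0.27],[-0.35,-0.96,-0.07,0.04,0,0,0.27],[-0.35,-0.96,-0.04,0.04,0,0,0.27],[-0.35,-0.96,-0.01,0.04,0,0,0.27],[-0.35,-0.97,0.02,0.04,0,0,0.27]])

```text
time: 3.22
ee_pos: [0.4448, 0.108, 0.2113]
eef_rot: [0.0, 0.594, 0.805, 0.0]
force: [0.4, -0.8, 0.3]
grip_width: 0.0276
finger_force: 0.0
```

Request:
drive_tool(deltas=[[-0.35,-0.96,0.05,0.04,0,0,0.27],[-0.35,-0.96,0.09,0.04,0,0,0.27],[-0.35,0,0,0,0,0,0]])

```text
time: 3.6
ee_pos: [0.4583, 0.072, 0.2096]
eef_rot: [-0.0, 0.619, 0.785, 0.0]
force: [-0.9, 0.2, 0.0]
grip_width: 0.0278
finger_force: 0.0
```

```bash
python3 - <<'E'
from plan import *
d=shot('wrist','w1.png');s=state();print(s['ee_pos'],rot(s['eef_rot']).as_matrix().round(3),s['joint_pos'],s['time'])
print(d['extrinsics'].round(3))
print(proj(d,[.462,.0735,.076]))
E
```

```text
[0.45808208 0.07259143 0.20963466] [[-0.234  0.972 -0.   ]
 [ 0.972  0.234  0.   ]
 [ 0.    -0.    -1.   ]] [ 1.45073731e-02  2.91470226e-01  1.96607831e+00  1.94842586e-04
  8.84200096e-01 -2.21433100e-01] 3.65
[[ 0.973  0.22   0.073  0.44 ]
 [ 0.232 -0.922 -0.309  0.152]
 [-0.     0.317 -0.948  0.353]
 [ 0.     0.     0.     1.   ]]
(np.float64(279.93384866303757), np.float64(198.9394883619923))
```

View pics/w1.png

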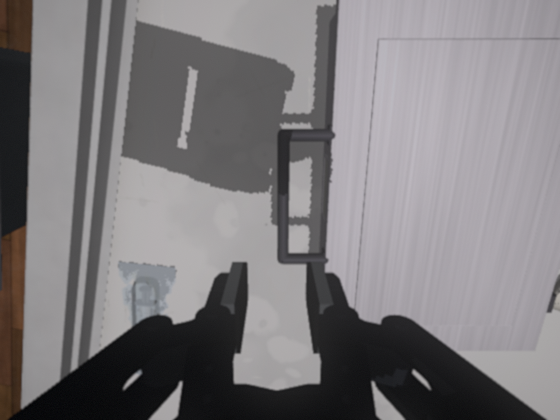

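```bash
python3 - <<'E'
from plan import *
d=shot('wrist')
g=cv2.cvtColor(d['frame'],cv2.COLOR_BGR2GRAY)
P=[]
for v in (150,175,200,225,245):
    r=g[v,265:305].astype(int);u=265+np.where(r<60)[0];print(v,u.min(),u.max(),r[::3]);P.append(onz(d,u.mean(),v,.076))
P=np.array(P);print(P.round(4)); a=onz(d,284,130,.076);b=onz(d,284,263,.076);print(a,b,(a+b)/2,np.linalg.norm(a-b))
v=P[0]-P[-1];print('yaw',np.arctan2(v[1],v[0])-np.pi/2)
E
```

```text
150 278 289 [95 94 95 95 75 42 43 43 59 90 90 90 90 90]
175 278 288 [ 92 112  97  92  76  44  46  45 104 167 166 166 167 166]
200 279 279 [167 168 118  96  79  63  76  64 137 174 174 174 174 174]Traceback (most recent call last):
  File "<stdin>", line 6, in <module>
    return umr_minimum(a, axis, None, out, keepdims, initial, where)
ValueError: zero-size array to reduction operation minimum which has no identity
```

```bash
python3 - <<'E'
from plan import *
d=shot('wrist')
a=onz(d,283.2,130,.076);b=onz(d,283.2,263,.076);print(a,b,(a+b)/2,np.linalg.norm(a-b));v=a-b;print('yaw',np.arctan2(v[1],v[0])-np.pi/2)
c=(a+b)/2;c[2]=.055
plan(c,rot(state()['eef_rot']),-.35)
E
```

```text
[0.45040255 0.13130824 0.076     ] [0.47896614 0.01586178 0.076     ] [0.46468434 0.07358501 0.076     ] 0.11892756080737343
yaw 0.24254756205722106
[[-0.35,-0.01,0.04,0.97,0,0,0],[-0.35,-0.01,0.04,0.96,0,0,0],[-0.35,-0.01,0.05,0.97,0,0,0],[-0.35,0,0.04,0.97,0,0,0],[-0.35,-0.01,0.04,0.96,0,0,0]]
[[-0.35,-0.01,0.04,0.97,0,0,0],[-0.35,-0.01,0.04,0.97,0,0,0],[-0.35,-0.01,0.04,0.96,0,0,0]]
```

Request:
drive_tool(deltas=[[-0.35,0,0.05,1,0,0,0],[-0.35,0,0.05,1,0,0,0],[-0.35,0,0.05,1,0,0,0],[-0.35,0,0.05,1,0,0,0],[-0.35,0,0.05,1,0,0,0]])

```text
time: 4.38
ee_pos: [0.4629, 0.075, 0.1092]
eef_rot: [0.0, 0.618, 0.786, 0.0]
force: [0.5, -0.2, 0.2]
grip_width: 0.0278
finger_force: 0.0
```

Request:
drive_tool(deltas=[[-0.35,0,0.05,1,0,0,0],[-0.35,0,0,1,0,0,0],[-0.35,0,0,0.7,0,0,0],[-0.35,0,0,0,0,0,0]])

```text
time: 4.88
ee_pos: [0.4636, 0.0749, 0.0551]
eef_rot: [-0.001, 0.618, 0.786, -0.0]
force: [0.1, -0.5, 0.5]
grip_width: 0.0277
finger_force: 0.0
```

Request:
drive_tool(deltas=[[-1,0,0,0,0,0,0],[-1,0,0,0,0,0,0],[-1,0,0,0,0,0,0]], newtons=30)

```text
time: 5.25
ee_pos: [0.4633, 0.0746, 0.0562]
eef_rot: [-0.0, 0.618, 0.786, -0.0]
force: [-5.0, -1.0, 3.4]
grip_width: 0.0089
finger_force: 29.4
```

```bash
python3 - <<'E'
import numpy as np
f=lambda t:np.array([.25*(np.cos(.008)-np.cos(t-.008)),-.25*(np.sin(t-.008)+.008)])/.02
T=np.linspace(0,1.4,26)
r=np.diff([f(t) for t in T],axis=0).round(2)
for i in range(0,25,5): print(T[i+5].round(3),[[-1,0,*q.tolist(),0,0,0] for q in r[i:i+5]])
E
```

```text
0.28 [[-1, 0, 0.01, -0.7, 0, 0, 0], [-1, 0, 0.05, -0.7, 0, 0, 0], [-1, 0, 0.09, -0.69, 0, 0, 0], [-1, 0, 0.13, -0.69, 0, 0, 0], [-1, 0, 0.17, -0.68, 0, 0, 0]]
0.56 [[-1, 0, 0.21, -0.67, 0, 0, 0], [-1, 0, 0.24, -0.66, 0, 0, 0], [-1, 0, 0.28, -0.64, 0, 0, 0], [-1, 0, 0.32, -0.62, 0, 0, 0], [-1, 0, 0.35, -0.61, 0, 0, 0]]
0.84 [[-1, 0, 0.38, -0.59, 0, 0, 0], [-1, 0, 0.42, -0.56, 0, 0, 0], [-1, 0, 0.45, -0.54, 0, 0, 0], [-1, 0, 0.48, -0.51, 0, 0, 0], [-1, 0, 0.5, -0.49, 0, 0, 0]]
1.12 [[-1, 0, 0.53, -0.46, 0, 0, 0], [-1, 0, 0.56, -0.43, 0, 0, 0], [-1, 0, 0.58, -0.39, 0, 0, 0], [-1, 0, 0.6, -0.36, 0, 0, 0], [-1, 0, 0.62, -0.33, 0, 0, 0]]
1.4 [[-1, 0, 0.64, -0.29, 0, 0, 0], [-1, 0, 0.65, -0.26, 0, 0, 0], [-1, 0, 0.66, -0.22, 0, 0, 0], [-1, 0, 0.68, -0.18, 0, 0, 0], [-1, 0, 0.68, -0.14, 0, 0, 0]]
```

Request:
drive_tool(deltas=[[-1,0,0.01,-0.7,0,0,0],[-1,0,0.05,-0.7,0,0,0],[-1,0,0.09,-0.69,0,0,0],[-1,0,0.13,-0.69,0,0,0],[-1,0,0.17,-0.68,0,0,0]])

```text
time: 5.88
ee_pos: [0.4722, 0.0767, 0.1263]
eef_rot: [-0.0, 0.618, 0.786, -0.0]
force: [-4.7, -0.8, -1.8]
grip_width: 0.0088
finger_force: 29.2
```

Request:
drive_tool(deltas=[[-1,0,0.21,-0.67,0,0,0],[-1,0,0.24,-0.66,0,0,0],[-1,0,0.28,-0.64,0,0,0],[-1,0,0.32,-0.62,0,0,0],[-1,0,0.35,-0.61,0,0,0]])

```text
time: 6.5
ee_pos: [0.4987, 0.083, 0.1905]
eef_rot: [-0.001, 0.618, 0.786, -0.001]
force: [-7.5, -4.7, 2.0]
grip_width: 0.0087
finger_force: 29.3
```

Request:
drive_tool(deltas=[[-1,0,0.38,-0.59,0,0,0],[-1,0,0.42,-0.56,0,0,0],[-1,0,0.45,-0.54,0,0,0],[-1,0,0.48,-0.51,0,0,0],[-1,0,0.5,-0.49,0,0,0]])

```text
time: 7.12
ee_pos: [0.5419, 0.0933, 0.2454]
eef_rot: [-0.0, 0.618, 0.786, -0.001]
force: [-12.0, -4.7, 10.6]
grip_width: 0.0088
finger_force: 29.8
```

Request:
drive_tool(deltas=[[-1,0,0.53,-0.46,0,0,0],[-1,0,0.56,-0.43,0,0,0],[-1,0,0.58,-0.39,0,0,0],[-1,0,0.6,-0.36,0,0,0],[-1,0,0.62,-0.33,0,0,0]])

```text
time: 7.75
ee_pos: [0.5997, 0.1071, 0.2849]
eef_rot: [0.001, 0.619, 0.786, 0.001]
force: [-2.1, -3.9, 2.6]
grip_width: 0.0086
finger_force: 30.2
```

Request:
drive_tool(deltas=[[-1,0,0.64,-0.29,0,0,0],[-1,0,0.65,-0.26,0,0,0],[-1,0,0.66,-0.22,0,0,0],[-1,0,0.68,-0.18,0,0,0],[-1,0,0.68,-0.14,0,0,0]])

```text
time: 8.38
ee_pos: [0.6643, 0.1226, 0.3064]
eef_rot: [0.001, 0.619, 0.786, 0.001]
force: [-0.1, -2.2, -0.3]
grip_width: 0.0088
finger_force: 30.0
```

```bash
python3 - <<'E'
from plan import *
d=shot('scene');cv2.imwrite('pics/s2.png',cv2.resize(d['frame'][60:270,170:400],None,fx=2.8,fy=2.8,interpolation=cv2.INTER_CUBIC));s=state();print(s['ee_pos'],s['force'],s['joint_pos'],s['time'])
E
```

```text
[0.66553918 0.12292955 0.30639506] [-2.17747264 -2.88704597  8.95300244] [ 8.52485745e-02  5.10048655e-01  1.32050886e+00 -3.42697117e-04
  1.30727112e+00 -1.51704976e-01] 8.425
```

View pics/s2.png

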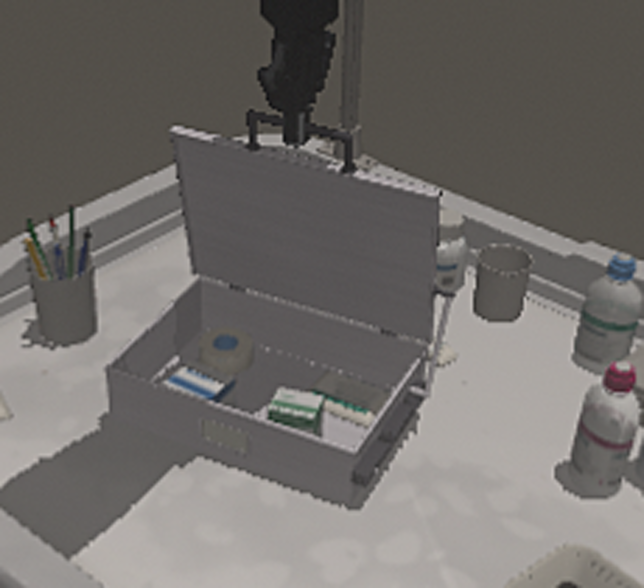

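Request:
drive_tool(deltas=[[-1,0,-0.36,0.06,0,0,0],[-1,0,-0.36,0.06,0,0,0],[-1,0,-0.34,0.08,0,0,0],[-1,0,-0.34,0.09,0,0,0],[-1,0,-0.32,0.1,0,0,0]])

```text
time: 9.05
ee_pos: [0.63, 0.1145, 0.297]
eef_rot: [0.001, 0.619, 0.786, 0.0]
force: [-1.1, -3.1, 6.8]
grip_width: 0.009
finger_force: 30.9
```

Request:
drive_tool(deltas=[[-1,0,-0.32,0.1,0,0,0],[-1,0,-0.31,0.11,0,0,0],[-1,0,-0.2,0.08,0,0,0],[-1,0,0,0,0,0,0]])

```text
time: 9.55
ee_pos: [0.6139, 0.1107, 0.2904]
eef_rot: [-0.0, 0.618, 0.786, -0.0]
force: [-2.8, -4.9, 5.5]
grip_width: 0.0085
finger_force: 31.2
```

Request:
drive_tool(deltas=[[-1,0,-0.1,0.04,0,0,0],[-1,0,-0.1,0.04,0,0,0],[-1,0,0,0,0,0,0]])

```text
time: 9.93
ee_pos: [0.611, 0.11, 0.2891]
eef_rot: [0.001, 0.618, 0.786, 0.001]
force: [1.2, -4.2, 6.1]
grip_width: 0.0089
finger_force: 31.2
```

Request:
drive_tool(deltas=[[-1,0,-0.12,0.05,0,0,0],[-1,0,-0.12,0.05,0,0,0],[-1,0,0,0,0,0,0]])

```text
time: 10.3
ee_pos: [0.6075, 0.1093, 0.2876]
eef_rot: [0.002, 0.618, 0.786, 0.002]
force: [6.7, -1.0, 5.7]
grip_width: 0.0086
finger_force: 31.3
```

```bash
python3 - <<'E'
from plan import *
d=shot('scene');cv2.imwrite('pics/s3.png',cv2.resize(d['frame'][130:270,190:350],None,fx=4,fy=4,interpolation=cv2.INTER_CUBIC));s=state();print(s['ee_pos'],s['force'],s['time'])
for bx,by,z in [(0.0,-.172,.05)]: print((np.array(proj(d,HG-.104*BX+bx*BX+by*BYv+[0,0,z-.078]))-[190,130])*4)
E
```

```text
[0.60751371 0.10923923 0.28759277] [ 7.67888584 -1.17645929  6.95045836] 10.35
[504.10734392 321.17217095]
```

View pics/s3.png

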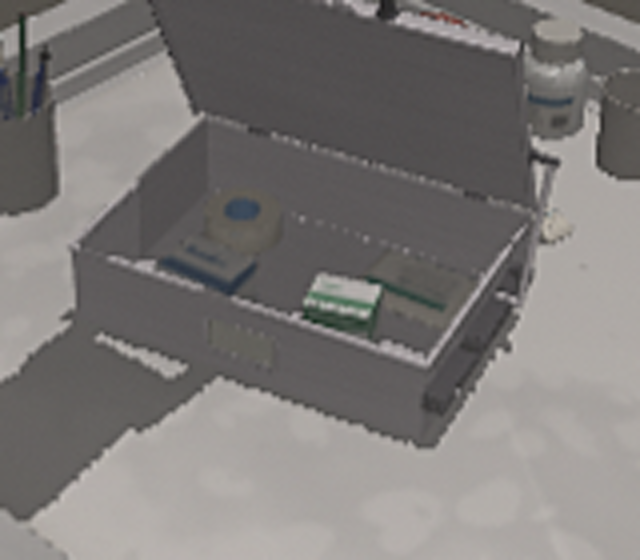

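Request:
drive_tool(deltas=[[-1,0,0.15,-0.05,0,0,0],[-1,0,0,0,0,0,0]])

```text
time: 10.6
ee_pos: [0.6099, 0.1098, 0.2886]
eef_rot: [0.001, 0.618, 0.786, 0.001]
force: [2.8, -2.6, 8.7]
grip_width: 0.0088
finger_force: 31.4
```

Request:
drive_tool(deltas=[[-0.7,0,0,0,0,0,0],[-0.55,0,0,0,0,0,0],[-0.4,0,0,0,0,0,0],[-0.4,0,0,0,0,0,0]])

```text
time: 11.1
ee_pos: [0.6085, 0.1096, 0.2874]
eef_rot: [-0.0, 0.618, 0.786, -0.0]
force: [-0.2, 1.1, 0.3]
grip_width: 0.0259
finger_force: 0.0
```

```bash
python3 - <<'E'
from plan import *
a=cv2.imread('pics/s3.png');d=shot('scene');b=cv2.resize(d['frame'][130:270,190:350],None,fx=4,fy=4,interpolation=cv2.INTER_CUBIC)
e=cv2.absdiff(a,b).max(2);print((e>40).sum(), np.argwhere(e>40).mean(0)); s=state();print(s['ee_pos'],s['force'],s['time'],s['grip_width'])
E
```

```text
2902 [104.85389387 405.17987595]
[0.60851481 0.10959854 0.28747629] [-0.24443251 -0.2673036   0.65186624] 11.15 0.02596442971803479
```

Request:
drive_tool(deltas=[[-0.4,0,0,-0.6,0,0,0],[-0.4,0,0,-1,0,0,0],[-0.4,0,0,-1,0,0,0],[-0.4,0,0,-0.8,0,0,0]])

```text
time: 11.65
ee_pos: [0.6087, 0.1095, 0.3574]
eef_rot: [0.0, 0.618, 0.786, 0.0]
force: [0.6, 0.6, 0.4]
grip_width: 0.0256
finger_force: 0.0
```

```bash
sed -i 's/BY=.223/BY=.232/' plan.py; python3 - <<'E'
from plan import *
s=state();print(s['force'],s['ee_pos'])
plan([.477,.0755,.31],down(.232+np.pi/2),.5)
E
```

```text
[0.56527604 0.6382294  0.44100478] [0.60871129 0.10954658 0.35737076]
[[0.5,-0.01,-0.49,0.17,0,0,-0.93],[0.5,0.05,-0.48,0.17,0,0,-0.93],[0.5,0.1,-0.48,0.17,0,0,-0.93],[0.5,0.15,-0.46,0.16,0,0,-0.93],[0.5,0.2,-0.44,0.17,0,0,-0.93]]
[[0.5,0.25,-0.41,0.17,0,0,-0.93],[0.5,0.3,-0.39,0.17,0,0,-0.93],[0.5,0.34,-0.35,0.17,0,0,-0.93],[0.5,0.37,-0.31,0.17,0,0,-0.93],[0.5,0.41,-0.27,0.17,0,0,-0.93]]
[[0.5,0.43,-0.22,0.16,0,0,-0.93],[0.5,0.46,-0.17,0.17,0,0,-0.93],[0.5,0.47,-0.12,0.17,0,0,-0.93],[0.5,0.48,-0.07,0.17,0,0,-0.93]]
```

Request:
drive_tool(deltas=[[-0.4,0,-0.49,0,0,0,-0.93],[-0.4,0.05,-0.48,0,0,0,-0.93],[-0.4,0.1,-0.48,0.15,0,0,-0.93],[-0.4,0.15,-0.46,0.15,0,0,-0.93],[-0.4,0.2,-0.44,0.2,0,0,-0.93]])

```text
time: 12.28
ee_pos: [0.5613, 0.0974, 0.3462]
eef_rot: [0.0, 0.376, 0.926, 0.0]
force: [-1.1, 0.4, -0.1]
grip_width: 0.0256
finger_force: 0.0
```

Request:
drive_tool(deltas=[[0.8,0.25,-0.41,0.2,0,0,-0.93],[0.8,0.3,-0.39,0.2,0,0,-0.93],[0.8,0.34,-0.35,0.2,0,0,-0.93],[0.8,0.37,-0.31,0.2,0,0,-0.93],[0.8,0.41,-0.27,0.2,0,0,-0.93]])

```text
time: 12.9
ee_pos: [0.5141, 0.0853, 0.3261]
eef_rot: [0.0, 0.107, 0.994, 0.0]
force: [0.5, -0.0, 0.5]
grip_width: 0.077
finger_force: 0.0
```

Request:
drive_tool(deltas=[[0.8,0.43,-0.22,0.2,0,0,-0.93],[0.8,0.46,-0.17,0.2,0,0,-0.93],[0.8,0.47,-0.12,0.2,0,0,-0.93],[0.8,0.48,-0.07,0.2,0,0,-0.93],[0.8,0,0,0,0,0,0]])

```text
time: 13.52
ee_pos: [0.4765, 0.0755, 0.3102]
eef_rot: [0.0, -0.114, 0.994, 0.0]
force: [-0.1, 0.5, -0.1]
grip_width: 0.0772
finger_force: 0.0
```

```bash
python3 - <<'E'
from plan import *
d=shot('wrist','w2.png');t=shot('top','t2.png');s=state();print(s['ee_pos'],rot(s['eef_rot']).as_matrix().round(3),s['joint_pos'],s['time'])
import pickle;pickle.dump((d,t,shot('scene','s4.png')),open('w2.pkl','wb'))
E
```

```text
[0.47718915 0.07563014 0.31021281] [[-0.975 -0.224  0.001]
 [-0.224  0.975  0.   ]
 [-0.001 -0.    -1.   ]] [ 2.02973676e-02  2.05945915e-01  1.78134082e+00  1.26615687e-04
  1.15352189e+00 -1.77668347e+00] 13.625
```

View pics/w2.png

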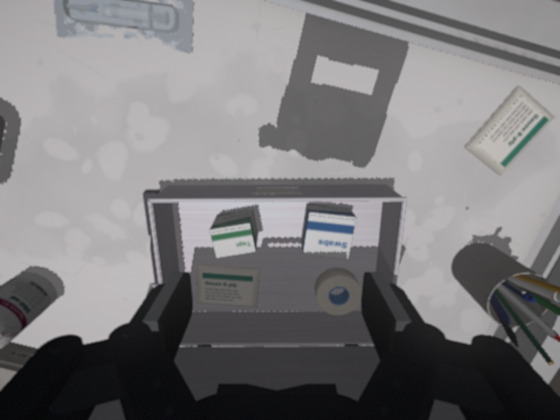

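```bash
python3 - <<'E'
import cv2
t=cv2.imread('pics/w2.png');cv2.imwrite('pics/c4.png',cv2.resize(t[180:270,190:370],None,fx=4.4,fy=4.4,interpolation=cv2.INTER_CUBIC))
E
```

```text
(no output)
```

View pics/c4.png

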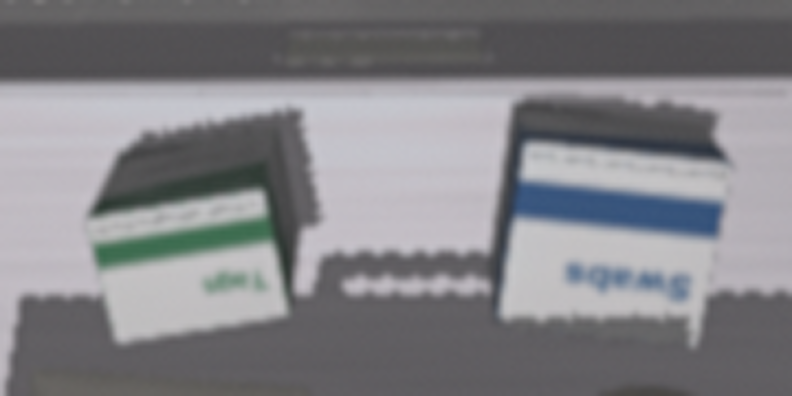

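```bash
python3 - <<'E'
from plan import *
import pickle
d,t,s=pickle.load(open('w2.pkl','rb'))
BC=HG-.104*BX+ [.002,0,0]
def bincoord(p): q=p-BC;return np.array([q@BX,q@BYv])
for n,C in dict(green=[(90,218),(262,188),(290,315),(118,345)],blue=[(522,140),(731,165),(697,345),(497,320)]).items():
  for z in (.045,.063):
    P=np.array([onz(d,190+x/4.4,180+y/4.4,z) for x,y in C]);c=P.mean(0);v=P[1]-P[0]+P[2]-P[3]
    print(n,z,[round(np.linalg.norm(P[i]-P[(i+1)%4]),4) for i in range(4)],c.round(4),bincoord(c).round(4),'yaw of y edge',np.arctan2(v[1],v[0])-np.pi/2)
for q in [(150,198),(405,198)]: print(bincoord(onz(d,*q,.075)))
print(proj(t,[.578,.12,.045]))
E
```

```text
green 0.045 [np.float64(0.0522), np.float64(0.0418), np.float64(0.0537), np.float64(0.0421)] [0.5839 0.042  0.045 ] [-0.0355 -0.0549] yaw of y edge 0.4135102489914546
green 0.063 [np.float64(0.0499), np.float64(0.0399), np.float64(0.0513), np.float64(0.0402)] [0.5757 0.0427 0.063 ] [-0.0433 -0.0523] yaw of y edge 0.4135102489914546
blue 0.045 [np.float64(0.0619), np.float64(0.0586), np.float64(0.0619), np.float64(0.058)] [0.5481 0.1633 0.045 ] [-0.0424  0.0714] yaw of y edge 0.09728654274744608
blue 0.063 [np.float64(0.0592), np.float64(0.056), np.float64(0.0591), np.float64(0.0554)] [0.5415 0.1587 0.063 ] [-0.0499  0.0684] yaw of y edge 0.09728654274744541
[-0.10334581 -0.14556353]
[-0.10204885  0.15317209]
(np.float64(256.56629550023825), np.float64(205.72849163290974))
```

```bash
python3 - <<'E'
from plan import *
Rt=down(.097+np.pi/2)*R.from_rotvec([0,-.15,0])
c=np.array([.548,.163,0])-.004*BX
p,r=plan(c+[0,0,.11],Rt,1)
print(p); plan(c+[0,0,.016],Rt,1,p0=p,R0=r)
E
```

```text
[[1,-0.35,0.29,0.83,0.01,-0.1,0.09],[1,-0.34,0.29,0.84,0.01,-0.1,0.09],[1,-0.33,0.3,0.84,0.01,-0.1,0.09],[1,-0.31,0.3,0.85,0.01,-0.1,0.09],[1,-0.3,0.31,0.85,0.01,-0.1,0.09]]
[[1,-0.28,0.31,0.85,0.01,-0.1,0.09],[1,-0.27,0.31,0.85,0.01,-0.1,0.09],[1,-0.26,0.32,0.86,0.01,-0.1,0.09],[1,-0.24,0.32,0.86,0.01,-0.1,0.09],[1,-0.23,0.33,0.86,0.01,-0.1,0.09]]
[[1,-0.22,0.33,0.87,0.01,-0.1,0.09],[1,-0.2,0.33,0.86,0.01,-0.1,0.09]]
[0.54404827 0.1620516  0.11002896]
[[1,0.14,0,0.93,-0.01,-0.01,0],[1,0.13,0.01,0.93,-0.01,-0.01,0],[1,0.14,0,0.93,-0.01,-0.01,0],[1,0.14,0,0.93,-0.01,-0.01,0],[1,0.14,0,0.93,-0.01,-0.01,0]]
```

Request:
drive_tool(deltas=[[1,-0.35,0.29,0.83,0,-0.1,0.09],[1,-0.34,0.29,0.84,0,-0.1,0.09],[1,-0.33,0.3,0.84,0,-0.1,0.09],[1,-0.31,0.3,0.85,0,-0.1,0.09],[1,-0.3,0.31,0.85,0,-0.1,0.09]])

```text
time: 14.3
ee_pos: [0.5052, 0.1123, 0.2259]
eef_rot: [0.03, -0.086, 0.996, 0.004]
force: [-0.3, -0.2, -0.3]
grip_width: 0.0854
finger_force: 0.0
```

Request:
drive_tool(deltas=[[1,-0.28,0.31,0.85,0,-0.1,0.09],[1,-0.27,0.31,0.85,0,-0.1,0.09],[1,-0.26,0.32,0.86,0,-0.1,0.09],[1,-0.24,0.32,0.86,0,-0.1,0.09],[1,-0.23,0.33,0.86,0,-0.1,0.09]])

```text
time: 14.92
ee_pos: [0.5327, 0.149, 0.1427]
eef_rot: [0.06, -0.059, 0.996, 0.007]
force: [0.7, 0.3, 0.4]
grip_width: 0.0852
finger_force: 0.0
```

Request:
drive_tool(deltas=[[1,-0.22,0.33,0.87,0,-0.1,0.09],[1,-0.2,0.33,0.86,0,-0.1,0.09],[1,0,0,0,0,0,0]])

```text
time: 15.3
ee_pos: [0.543, 0.1638, 0.1091]
eef_rot: [0.07, -0.049, 0.996, 0.008]
force: [0.2, -0.2, 0.2]
grip_width: 0.0856
finger_force: 0.0
```

```bash
python3 - <<'E'
from plan import *
d=shot('wrist','w3.png');s=state();print(s['ee_pos'],s['force'],rot(s['eef_rot']).as_matrix().round(3),s['joint_pos'],s['time'])
f=d['frame'].astype(int);m=((f[...,0]-f[...,2])>40).astype(np.uint8);n,l,st,ce=cv2.connectedComponentsWithStats(m)
for i in range(1,n):
    if st[i,4]>150: print(st[i],ce[i],onz(d,*ce[i],.045)); 
e=np.array([-np.sin(.097),np.cos(.097),0]);c=np.array([.548,.163,.045]);x=np.array([e[1],-e[0],0])
print([np.round(proj(d,c+a*x*.0305+b*e*.0315)) for a,b in [(-1,-1),(-1,1),(1,1),(1,-1)]])
E
```

```text
[0.54311782 0.16354505 0.10985793] [ 0.31743933 -0.26448415  0.20582004] [[-0.985 -0.099  0.14 ]
 [-0.097  0.995  0.023]
 [-0.142  0.009 -0.99 ]] [ 0.17682037  0.52607524  1.91371658 -0.00324839  0.55893876 -1.48994995] 15.35
[226 199  74  16 748] [258.3302139  208.15775401] [0.53927506 0.15299668 0.045     ]
[array([221., 178.]), array([323., 178.]), array([318., 260.]), array([227., 260.])]
```

View pics/w3.png

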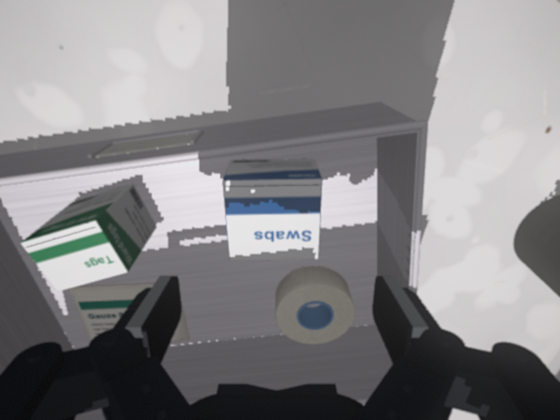

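Request:
drive_tool(deltas=[[1,0.14,0,0.93,0,0,0],[1,0.14,0,0.93,0,0,0],[1,0.14,0,0.93,0,0,0]])

```text
time: 15.72
ee_pos: [0.5431, 0.1638, 0.0541]
eef_rot: [0.072, -0.049, 0.996, 0.008]
force: [0.7, 0.4, -0.6]
grip_width: 0.0852
finger_force: 0.0
```

Request:
drive_tool(deltas=[[1,0.1,0,0.7,0,0,0],[1,0.1,0,0.7,0,0,0],[1,0.07,0,0.46,0,0,0],[1,0,0,0,0,0,0]])

```text
time: 16.23
ee_pos: [0.5424, 0.1642, 0.0155]
eef_rot: [0.071, -0.049, 0.996, 0.008]
force: [0.5, -0.0, -0.0]
grip_width: 0.0854
finger_force: 0.0
```

Request:
drive_tool(deltas=[[0.6,0,0,0,0,0,0],[0.5,0,0,0,0,0,0],[0.2,0,0,0,0,0,0],[0.2,0,0,0,0,0,0]], newtons=22)

```text
time: 16.73
ee_pos: [0.5428, 0.1643, 0.0166]
eef_rot: [0.072, -0.049, 0.996, 0.008]
force: [-0.9, -0.2, 6.7]
grip_width: 0.0627
finger_force: 24.4
```

Request:
drive_tool(deltas=[[0.2,-0.04,0,-0.3,0,0,0],[0.2,-0.1,0,-0.7,0,0,0],[0.2,-0.14,0,-0.95,0,0,0],[0.2,-0.14,0,-0.95,0,0,0],[0.2,-0.14,0,-0.95,0,0,0]])

```text
time: 17.35
ee_pos: [0.5427, 0.1636, 0.0954]
eef_rot: [0.072, -0.049, 0.996, 0.008]
force: [-0.1, -0.9, -0.8]
grip_width: 0.0627
finger_force: 24.6
```

Request:
drive_tool(deltas=[[0.2,-0.14,0,-0.95,0,0,0],[0.2,-0.14,0,-0.95,0,0,0],[0.2,-0.14,0,-0.95,0,0,0],[0.2,0,0,0,0,0,0]])

```text
time: 17.85
ee_pos: [0.5434, 0.1631, 0.1533]
eef_rot: [0.073, -0.049, 0.996, 0.008]
force: [-0.1, -0.7, -0.9]
grip_width: 0.0628
finger_force: 24.7
```

```bash
python3 - <<'E'
from plan import *
s=state();print(s['ee_pos'],s['force'],s['grip_width'],s['time'])
d=shot('wrist');f=d['frame'].astype(int);m=((f[...,0]-f[...,2])>40).astype(np.uint8);n,l,st,ce=cv2.connectedComponentsWithStats(m)
for i in range(1,n):
    if st[i,4]>100: print(st[i],ce[i])
t=shot('top');s0=shot('scene');import pickle;pickle.dump((d,t,s0),open('lift.pkl','wb'))
# dish rim
P=np.array([onz(t,*q,.055) for q in [(365+(x-480)/4,185+y/4) for x,y in [(552,47),(732,70),(715,210),(540,190)]]]);print(P.round(3),P.mean(0))
Rt=down(-.03+np.pi/2)*R.from_rotvec([0,-.15,0])
plan([.533+.0,-.344,.150],Rt,.2)
E
```

```text
[0.54339481 0.16313856 0.15333795] [-0.0787983  -0.65337683 -0.87693655] 0.0627643807183237 17.85
[199 299  22  19 197] [206.32994924 305.63959391]
[315 298  39   9 177] [336.33333333 300.46892655]
[297 343  21   9 112] [307.46428571 347.19642857]
[[ 0.596 -0.277  0.055]
 [ 0.574 -0.419  0.055]
 [ 0.465 -0.399  0.055]
 [ 0.484 -0.262  0.055]] [ 0.52961755 -0.33924537  0.055     ]
[[0.2,0.11,-0.97,-0.02,0.01,0,0.04],[0.2,0.11,-0.97,-0.03,0.01,0,0.04],[0.2,0.11,-0.97,-0.02,0.01,0,0.04],[0.2,0.09,-0.97,-0.02,0.01,0,0.04],[0.2,0.1,-0.97,-0.02,0.01,0,0.04]]
[[0.2,0.09,-0.97,-0.01,0.01,0,0.04],[0.2,0.08,-0.97,-0.02,0.01,0,0.04],[0.2,0.08,-0.97,-0.01,0.01,0,0.04],[0.2,0.08,-0.97,-0.02,0.01,0,0.04],[0.2,0.07,-0.98,-0.01,0.01,0,0.04]]
[[0.2,0.07,-0.97,-0.01,0.01,0,0.04],[0.2,0.06,-0.97,-0.01,0.01,0,0.04],[0.2,0.06,-0.97,-0.01,0.01,0,0.04],[0.2,0.05,-0.98,-0.01,0.01,0,0.04],[0.2,0.05,-0.97,-0.01,0.01,0,0.04]]
[[0.2,0.04,-0.98,0,0.01,0,0.04],[0.2,0.04,-0.97,-0.01,0.01,0,0.04],[0.2,0.03,-0.98,0,0.01,0,0.04],[0.2,0.03,-0.97,0,0.01,0,0.04],[0.2,0.03,-0.97,-0.01,0.01,0,0.04]]
[[0.2,0.02,-0.98,0,0.01,0,0.04],[0.2,0.01,-0.97,0.01,0.01,0,0.04],[0.2,0.01,-0.98,0,0.01,0,0.04],[0.2,0.01,-0.98,0,0.01,0,0.04],[0.2,0,-0.97,0.01,0.01,0,0.04]]
[[0.2,0,-0.98,0,0.01,0,0.04]]
```

```bash
python3 - <<'E'
from plan import *
import pickle
d,t,s=pickle.load(open('lift.pkl','rb'))
for nm,im,(x0,x1,y0,y1) in [('top',t,(365,440,185,250)),('scene',s,(340,425,240,325))]:
    g=im['frame'][y0:y1,x0:x1].max(2);
    m=(g<70).astype(np.uint8);n,l,st,ce=cv2.connectedComponentsWithStats(m)
    for i in range(1,n):
        if st[i,4]<300: continue
        c,_=cv2.findContours((l==i).astype(np.uint8),cv2.RETR_EXTERNAL,cv2.CHAIN_APPROX_NONE)
        P=np.array([onz(im,q[0][0]+x0,q[0][1]+y0,.003)[:2] for q in max(c,key=len)]).astype(np.float32)
        r=cv2.minAreaRect(P*1000);M=np.cov(P.T)
        pts=np.array([onz(im,x+x0,y+y0,.003)[:2] for y,x in np.argwhere(l==i)]);w,v=np.linalg.eigh(np.cov(pts.T));e=v[:,1]*np.sign(v[1,1])
        print(nm,st[i],r,pts.mean(0),'yaw',np.arctan2(-e[0],e[1])*-1*-1, P.min(0),P.max(0))
E
```

```text
top [ 18  20  36  28 905] ((532.7921142578125, -342.9720764160156), (114.17484283447266, 87.20545959472656), 84.90831756591797) [ 0.53279462 -0.34428237] yaw -0.08214363318255503 [ 0.48750627 -0.40143946] [ 0.57753426 -0.2832866 ]
scene [ 18  28  48  37 921] ((553.5423583984375, -340.4307556152344), (111.6605224609375, 76.47187805175781), 83.99372863769531) [ 0.55278624 -0.3424477 ] yaw -0.12283885869741736 [ 0.5119512  -0.39697886] [ 0.59232855 -0.282143  ]
```

```bash
python3 - <<'E'
from plan import *
import pickle
d,t,s=pickle.load(open('lift.pkl','rb'))
for p in [(.464,.230,.081),(.533,-.07,.081),(.739,-.0235,.081),(.670,.278,.081)]: print(np.round(proj(s,p),1))
print('want (206.7,192.4),(300.6,221.2),(322.7,187),(241.5,158.5)')
P=np.array([onz(s,190+x/3.3,150+y/3.3,.055) for x,y in [(527,400),(655,515),(750,445),(605,345)]]);print(P.round(3),P.mean(0))
# dark edges along columns/rows values
g=s['frame'].max(2)
c=proj(s,(.54,-.344,.003));print(c)
dirx=np.array(proj(s,(.60,-.35,.003)))-np.array(proj(s,(.46,-.34,.003)))
for k in np.linspace(.43,.66,47):
    u,v=proj(s,(k,-.344-(k-.533)*.09,.003));ut,vt=proj(t,(k,-.344-(k-.533)*.09,.003));print(round(k,3),g[int(round(v)),int(round(u))],t['frame'].max(2)[int(round(vt)),int(round(ut))],end=' | ')
E
```

```text
[204.8 189.8]
[296.5 221.4]
[324.4 182.7]
[240.3 157.3]
want (206.7,192.4),(300.6,221.2),(322.7,187),(241.5,158.5)
[[ 0.495 -0.27   0.055]
 [ 0.462 -0.394  0.055]
 [ 0.566 -0.418  0.055]
 [ 0.586 -0.287  0.055]] [ 0.52745034 -0.34196861  0.055     ]
(np.float64(380.8175026025534), np.float64(289.14676784614056))
0.43 177 197 | 0.435 176 200 | 0.44 183 203 | 0.445 185 207 | 0.45 182 207 | 0.455 184 208 | 0.46 192 212 | 0.465 123 182 | 0.47 104 91 | 0.475 105 101 | 0.48 106 134 | 0.485 94 127 | 0.49 92 92 | 0.495 93 9 | 0.5 90 17 | 0.505 88 16 | 0.51 95 18 | 0.515 81 18 | 0.52 61 17 | 0.525 62 17 | 0.53 61 17 | 0.535 63 18 | 0.54 63 17 | 0.545 62 19 | 0.55 63 16 | 0.555 62 18 | 0.56 62 18 | 0.565 60 16 | 0.57 62 13 | 0.575 61 78 | 0.58 60 104 | 0.585 60 109 | 0.59 88 111 | 0.595 128 129 | 0.6 126 171 | 0.605 127 209 | 0.61 129 208 | 0.615 132 208 | 0.62 123 208 | 0.625 133 207 | 0.63 137 206 | 0.635 162 206 | 0.64 182 207 | 0.645 182 206 | 0.65 180 207 | 0.655 182 206 | 0.66 180 207 |
```

```bash
python3 - <<'E'
from plan import *
R0=rot(state()['eef_rot']);R1=R.from_rotvec([0,0,-.197])*R0
p,r=plan([.526,-.341,.150],R1,.2)
print(p,r.as_matrix().round(3), (r*R0.inv()).as_rotvec()); plan([.526,-.341,.03],R1,.2,p0=p,R0=r)
E
```

```text
[[0.2,0.13,-0.96,-0.03,0.01,0,0.06],[0.2,0.11,-0.96,-0.02,0.01,0,0.06],[0.2,0.12,-0.97,-0.02,0.01,0,0.06],[0.2,0.1,-0.96,-0.02,0.01,0,0.06],[0.2,0.1,-0.96,-0.02,0.01,0,0.06]]
[[0.2,0.09,-0.97,-0.02,0.01,0,0.06],[0.2,0.09,-0.97,-0.02,0.01,0,0.06],[0.2,0.07,-0.96,-0.02,0.01,0,0.06],[0.2,0.07,-0.97,-0.01,0.01,0,0.06],[0.2,0.07,-0.97,-0.02,0.01,0,0.06]]
[[0.2,0.05,-0.96,-0.01,0.01,0,0.06],[0.2,0.05,-0.97,-0.01,0.01,0,0.06],[0.2,0.04,-0.97,-0.02,0.01,0,0.06],[0.2,0.04,-0.97,-0.01,0.01,0,0.06],[0.2,0.03,-0.97,-0.01,0.01,0,0.06]]
[[0.2,0.02,-0.97,0,0.01,0,0.06],[0.2,0.01,-0.97,-0.01,0.01,0,0.06],[0.2,0.01,-0.97,0,0.01,0,0.06],[0.2,0,-0.97,-0.01,0.01,0,0.06],[0.2,0,-0.97,0,0.01,0,0.06]]
[[0.2,-0.02,-0.97,0,0.01,0,0.06],[0.2,-0.02,-0.97,0,0.01,0,0.06],[0.2,-0.03,-0.97,0,0.01,0,0.06],[0.2,-0.03,-0.97,0,0.01,0,0.06],[0.2,-0.04,-0.96,0,0.01,0,0.06]]
[[0.2,-0.05,-0.97,0,0.01,0,0.06]]
[ 0.52600899 -0.34093145  0.15008423] [[-0.986  0.09   0.141]
 [ 0.09   0.996 -0.008]
 [-0.141  0.005 -0.99 ]] [-0.00436441  0.00134061 -0.18972726]
[[0.2,0.12,0,0.85,0,0,0.01],[0.2,0.12,-0.01,0.85,0,0,0.01],[0.2,0.12,0,0.85,0,0,0.01],[0.2,0.12,-0.01,0.85,0,0,0.01],[0.2,0.13,-0.01,0.85,0,0,0.01]]
[[0.2,0.12,0,0.84,0,0,0.01],[0.2,0.12,-0.01,0.85,0,0,0.01]]
```

Request:
drive_tool(deltas=[[0.2,0.12,-0.5,-0.02,0.01,0,0.06],[0.2,0.11,-0.8,-0.02,0.01,0,0.06],[0.2,0.11,-0.97,-0.02,0.01,0,0.06],[0.2,0.1,-0.97,-0.02,0.01,0,0.06],[0.2,0.1,-0.97,-0.02,0.01,0,0.06]])

```text
time: 18.62
ee_pos: [0.5389, 0.0764, 0.1511]
eef_rot: [0.071, -0.031, 0.997, 0.006]
force: [0.1, 0.7, -0.2]
grip_width: 0.0627
finger_force: 24.7
```

Request:
drive_tool(deltas=[[0.2,0.09,-0.97,-0.02,0.01,0,0.06],[0.2,0.09,-0.97,-0.02,0.01,0,0.06],[0.2,0.07,-0.97,-0.02,0.01,0,0.06],[0.2,0.07,-0.97,-0.02,0.01,0,0.06],[0.2,0.07,-0.97,-0.02,0.01,0,0.06]])

```text
time: 19.25
ee_pos: [0.5354, -0.0208, 0.1512]
eef_rot: [0.071, -0.012, 0.997, 0.005]
force: [-0.4, -0.9, -0.0]
grip_width: 0.0629
finger_force: 24.6
```

Request:
drive_tool(deltas=[[0.2,0.05,-0.97,-0.01,0.01,0,0.06],[0.2,0.05,-0.97,-0.01,0.01,0,0.06],[0.2,0.04,-0.97,-0.01,0.01,0,0.06],[0.2,0.04,-0.97,-0.01,0.01,0,0.06],[0.2,0.03,-0.97,-0.01,0.01,0,0.06]])

```text
time: 19.88
ee_pos: [0.5325, -0.1175, 0.1509]
eef_rot: [0.071, 0.005, 0.997, 0.003]
force: [0.4, 0.4, 0.3]
grip_width: 0.0628
finger_force: 24.6
```

Request:
drive_tool(deltas=[[0.2,0.02,-0.97,0,0.01,0,0.06],[0.2,0.01,-0.97,0,0.01,0,0.06],[0.2,0.01,-0.97,0,0.01,0,0.06],[0.2,0,-0.97,0,0.01,0,0.06],[0.2,0,-0.97,0,0.01,0,0.06]])

```text
time: 20.5
ee_pos: [0.5294, -0.2144, 0.1501]
eef_rot: [0.071, 0.024, 0.997, 0.001]
force: [-1.2, -0.4, -0.4]
grip_width: 0.0625
finger_force: 24.6
```

Request:
drive_tool(deltas=[[0.2,-0.02,-0.97,0,0.01,0,0.06],[0.2,-0.02,-0.97,0,0.01,0,0.06],[0.2,-0.03,-0.97,0,0.01,0,0.06],[0.2,-0.03,-0.97,0,0.01,0,0.06],[0.2,-0.04,-0.8,0,0.01,0,0.06]])

```text
time: 21.12
ee_pos: [0.5264, -0.308, 0.1499]
eef_rot: [0.071, 0.042, 0.997, -0.0]
force: [-0.2, -0.5, -0.9]
grip_width: 0.0626
finger_force: 24.6
```

Request:
drive_tool(deltas=[[0.2,-0.05,-0.8,0,0,0,0.06],[0.2,-0.05,-0.6,0,0,0,0.03],[0.2,0,-0.2,0,0,0,0],[0.2,0,0,0,0,0,0]])

```text
time: 21.62
ee_pos: [0.5257, -0.3387, 0.15]
eef_rot: [0.071, 0.047, 0.996, 0.0]
force: [0.9, -0.3, -0.4]
grip_width: 0.0629
finger_force: 24.6
```

```bash
python3 - <<'E'
from plan import *
s=state();R0=rot(s['eef_rot']);print(s['ee_pos'],s['force'],s['grip_width'],s['time'],R0.as_matrix().round(3))
plan([.526,-.341,.03],R0,.2)
d=shot('wrist','w5.png')
t=shot('top')
g=t['frame'].max(2)
# dish rim visible on wrist: sample brightness along image rows is left to later
E
```

```text
[ 0.52565152 -0.33868664  0.14998755] [ 0.86654164 -0.31495427 -0.38745481] 0.0629030680258461 21.625 [[-0.986  0.093  0.142]
 [ 0.093  0.996 -0.006]
 [-0.142  0.007 -0.99 ]]
[[0.2,0.12,-0.02,0.85,0,0,0],[0.2,0.11,-0.02,0.85,0,0,0],[0.2,0.12,-0.03,0.85,0,0,0],[0.2,0.12,-0.02,0.85,0,0,0],[0.2,0.12,-0.02,0.84,0,0,0]]
[[0.2,0.11,-0.02,0.85,0,0,0],[0.2,0.12,-0.03,0.85,0,0,0]]
```

Request:
drive_tool(deltas=[[0.2,0.12,-0.03,0.85,0,0,0],[0.2,0.12,-0.03,0.85,0,0,0],[0.2,0.12,-0.03,0.85,0,0,0],[0.2,0.12,-0.02,0.85,0,0,0],[0.2,0.12,0,0.85,0,0,0]])

```text
time: 22.35
ee_pos: [0.5257, -0.3403, 0.0628]
eef_rot: [0.071, 0.047, 0.996, 0.0]
force: [0.2, -0.1, -0.5]
grip_width: 0.063
finger_force: 24.7
```

Request:
drive_tool(deltas=[[0.2,0.09,0,0.6,0,0,0],[0.2,0.09,0,0.6,0,0,0],[0.2,0.05,0,0.35,0,0,0],[0.2,0,0,0,0,0,0]])

```text
time: 22.85
ee_pos: [0.5256, -0.3401, 0.0325]
eef_rot: [0.071, 0.047, 0.996, 0.0]
force: [-0.0, -0.4, -0.6]
grip_width: 0.0626
finger_force: 24.7
```

Request:
drive_tool(deltas=[[0.2,0.03,0,0.2,0,0,0],[0.2,0.03,0,0.2,0,0,0],[0.2,0.02,0,0.12,0,0,0],[0.2,0,0,0,0,0,0]])

```text
time: 23.35
ee_pos: [0.5254, -0.34, 0.0222]
eef_rot: [0.071, 0.047, 0.996, 0.0]
force: [-0.1, -0.5, 0.1]
grip_width: 0.0632
finger_force: 24.7
```

Request:
drive_tool(deltas=[[0.2,0.01,0,0.08,0,0,0],[0.2,0.01,0,0.08,0,0,0],[0.2,0,0,0,0,0,0]])

```text
time: 23.72
ee_pos: [0.5255, -0.34, 0.019]
eef_rot: [0.071, 0.047, 0.996, 0.0]
force: [0.0, 0.1, -0.9]
grip_width: 0.0628
finger_force: 24.7
```

Request:
drive_tool(deltas=[[0.2,0.01,0,0.06,0,0,0],[0.2,0.01,0,0.06,0,0,0],[0.2,0,0,0,0,0,0]])

```text
time: 24.1
ee_pos: [0.5255, -0.34, 0.0166]
eef_rot: [0.071, 0.047, 0.996, 0.0]
force: [-0.5, -0.2, -1.1]
grip_width: 0.0626
finger_force: 24.7
```

Request:
drive_tool(deltas=[[0.2,0.01,0,0.06,0,0,0],[0.2,0,0,0,0,0,0]])

```text
time: 24.35
ee_pos: [0.5256, -0.3401, 0.0162]
eef_rot: [0.071, 0.047, 0.996, -0.0]
force: [-2.2, 1.1, 7.7]
grip_width: 0.0623
finger_force: 25.5
```

Request:
drive_tool(deltas=[[0.52,0,0,0,0,0,0],[0.6,0,0,0,0,0,0],[0.7,0,0,0,0,0,0],[0.7,0,0,0,0,0,0]])

```text
time: 24.85
ee_pos: [0.5255, -0.34, 0.0154]
eef_rot: [0.071, 0.047, 0.996, 0.0]
force: [0.7, 0.0, -0.1]
grip_width: 0.0724
finger_force: 0.0
```

Request:
drive_tool(deltas=[[0.7,-0.04,0,-0.3,0,0,0],[0.7,-0.09,0,-0.6,0,0,0],[0.7,-0.14,0,-0.95,0,0,0],[0.7,-0.14,0,-0.95,0,0,0],[0.7,-0.14,0,-0.95,0,0,0]])

```text
time: 25.48
ee_pos: [0.5258, -0.3407, 0.0934]
eef_rot: [0.072, 0.047, 0.996, -0.0]
force: [-0.8, 0.1, -0.2]
grip_width: 0.0723
finger_force: 0.0
```

Request:
drive_tool(deltas=[[0.7,-0.14,0,-0.95,0,0,0],[0.7,-0.14,0,-0.95,0,0,0],[0.7,-0.14,0,-0.95,0,0,0],[0.7,-0.14,0,-0.95,0,0,0],[0.7,0,0,0,0,0,0]])

```text
time: 26.1
ee_pos: [0.5263, -0.3415, 0.1706]
eef_rot: [0.073, 0.047, 0.996, -0.001]
force: [-0.3, -0.8, -0.2]
grip_width: 0.0721
finger_force: 0.0
```

```bash
python3 - <<'E'
from plan import *
import pickle
s=state();print(s['ee_pos'],s['force'],s['time'])
w=shot('wrist');t=shot('top');sc=shot('scene')
for n,d in [('w',w),('t',t),('s',sc)]:
    f=d['frame'].astype(int);m=((f[...,0]-f[...,2])>35).astype(np.uint8);k,l,st,ce=cv2.connectedComponentsWithStats(m)
    for i in range(1,k):
        if st[i,4]>(100 if n=='w' else 8): print(n,st[i],ce[i],onz(d,*ce[i],.045).round(4))
# lid: compare bin region of scene with that just after lift
d0,t0,s0=pickle.load(open('lift.pkl','rb'))
for a,b in ((s0,sc),(t0,t)):
    e=cv2.absdiff(a['frame'],b['frame']).max(2)>50; k,l,st,ce=cv2.connectedComponentsWithStats(e.astype(np.uint8));print([st[i].tolist() for i in range(1,k) if st[i,4]>60])
# carton top: white pixels in the wrist view round its predicted place
c=np.array([.5305,-.341,.045]);y=-.1;X=np.array([np.cos(y),np.sin(y),0]);Y=np.array([-X[1],X[0],0])
print([np.round(proj(w,c+a*X*.0305+b*Y*.0315)) for a,b in [(-1,-1),(-1,1),(1,1),(1,-1)]])
g=w['frame'].max(2);u0,v0=map(int,np.round(proj(w,c)));print(u0,v0,g[v0,::10],g[::10,u0])
E
```

```text
[ 0.52632986 -0.34147736  0.17058371] [-0.26101305 -0.8012917  -0.17167396] 26.1
w [239 164  77  14 958] [278.86325678 171.10960334] [ 0.5191 -0.3375  0.045 ]
t [333  79  10  10  53] [337.47169811  83.90566038] [ 0.9785 -0.1516  0.045 ]
t [384 119  15  16 123] [390.08943089 125.39837398] [ 0.8322 -0.3165  0.045 ]
t [254 126   7   9  55] [256.78181818 130.01818182] [0.8257 0.1161 0.045 ]
t [408 133   6   5  20] [410.5 134.8] [ 0.7994 -0.3813  0.045 ]
t [404 142   5   5  20] [406.25 144.15] [ 0.7682 -0.3651  0.045 ]
t [393 219  10   4  31] [397.16129032 220.83870968] [ 0.52   -0.3201  0.045 ]
t [172 262   9  21  38] [175.92105263 271.89473684] [0.3758 0.374  0.045 ]
s [249 181   5   3  13] [251. 182.] [0.6243 0.187  0.045 ]
s [438 233   6   5  24] [440.41666667 234.95833333] [ 0.7909 -0.3886  0.045 ]
s [368 276  23  15  81] [378.44444444 283.07407407] [ 0.5171 -0.3408  0.045 ]
[[0, 0, 105, 320, 24326], [106, 0, 50, 37, 947], [150, 0, 19, 44, 75], [114, 55, 29, 51, 144], [212, 65, 45, 108, 2692], [103, 109, 18, 33, 167], [138, 118, 13, 27, 66], [323, 125, 126, 55, 1029], [182, 130, 24, 
[... 628 characters left out ...]
 136], [290, 341, 54, 21, 603], [369, 352, 49, 32, 226], [137, 365, 137, 55, 4287], [117, 371, 24, 21, 143], [322, 372, 25, 41, 339], [239, 378, 22, 13, 148], [266, 378, 22, 18, 203], [125, 393, 16, 9, 77]]
[array([236., 148.]), array([316., 148.]), array([312., 218.]), array([239., 217.])]
276 185 [153 153 155 157  65  66  65 173  79  79 161 179 181 184 184 184 185 184
 184 127 114 105  42  42 156 192 192 193 193 193 191 190  42  43 119 126
 135 171 170 172 173 172 173 173 173 173 173 173 171 170 170 170 169 168
 173 167] [ 89  89  89  89  91  92  95  98  98  98  97  98  70  30  30  96 194 122
 192 192 143 189 111 123 129 147 185 185 185 186 184 184 183 183 125  58
  55  74  92  58  23  23]
```

```bash
python3 - <<'E'
from plan import *
import pickle
_,t4,s4=pickle.load(open('w2.pkl','rb'));sc=shot('scene');t=shot('top')
e=cv2.absdiff(s4['frame'],sc['frame']).max(2)[85:270,185:345]>50;k,l,st,ce=cv2.connectedComponentsWithStats(e.astype(np.uint8));print([(st[i]+[185,85,0,0,0]).tolist() for i in range(1,k) if st[i,4]>8])
BC=HG-.104*BX
for th in (0.7,1.19):
    h=HG+.25*(-BX*np.cos(th)+np.array([0,0,np.sin(th)]));u,v=map(int,proj(sc,h));print(th,u,v,sc['frame'].max(2)[v-4:v+5,u])
E
```

```text
[[215, 85, 55, 48, 1274], [254, 116, 16, 23, 191], [323, 125, 22, 16, 133], [196, 130, 10, 13, 51], [185, 136, 10, 12, 71], [229, 190, 26, 15, 108], [185, 216, 64, 54, 1745]]
0.7 251 155 [104 103 103 103 104 104 104 104 101]
1.19 268 116 [129 124 131 138  96  74  54 120 127]
```

```bash
python3 -c "
from station import hand_in
print(hand_in())"
```

```text
the job is handed in; nothing more can be done
None
```

The job is handed in: the lid stands propped on the upper notch, and the low ampoule carton sits flat and roughly centred in the white dish. I checked both from camera measurements, and the robot took about 26 s of the 67 s allowed.

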